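# Set the swivel vice to its 30 degree line and lock it

## Task

The bar in the vice on the graduated swivel base is to be filed at an angle of 30 degrees. With the fingertips only, push the lock lever over to free the turntable, push the vice round until the index line on the turntable stands in line with the 30 degree line left of zero (the first long line to the left of the dotted zero line, as the robot sees it), then push the lever back until it is fully locked. Nothing is to be picked up: the collar, the file, the mug and the marker stay where they are.

Things in the scene. Friction and masses are not known exactly. Their poses are not given: they have to be found in the camera images.
- swivel_base: Round grey swivel base bolted to the bench, 200 mm across, 216 at the foot, 32 high; place and yaw differ between runs. Origin: centre of its underside, on the vertical swivel axis; -x points to the zero line (front), +y is left of it. Inside its bright ring lies the steel turntable, 150 mm across, top at z = 34 mm, carrying a blue vice. (A like vice at the back left is not used.)
- zero_line (a point): Inner end of the zero line, on the bright ring (75 to 100 mm from the swivel axis, 32 mm high). Dark lines stand every 10 degrees over the ring's front half, to 90 degrees left and right: short ones 10 mm, long ones 20 mm at 30, 60 and 90 degrees on both sides; the zero line ends in a round dot. This point is 75 mm from the axis, z = 34 mm.
- line_30 (a point): Inner end of the target line, the long line 30 degrees left of zero, 75 mm from the swivel axis, z = 34 mm. The index is right when the point index_mark meets this point.
- index_mark (a point): Outer end of the dark radial index line (25 mm long) on the turntable, at its rim, 75 mm from the swivel axis, z = 34 mm. It lies beside the vice's long flank that faces the scale, square to the vice's length.
- jaw_block (a point): Centre of the vice's fixed jaw, a solid blue block at the vice's left end: 80 mm wide, 32 mm along the vice, z = 68 to 112 mm. The point is at z = 90 mm, 86 mm from the swivel axis along the vice's length. The upright flanks, 40 mm either side of the vice's middle line, are good to push on (5 to 7 N turn the freed table). The vice's foot below is 90 mm wide, z = 34 to 46 mm.
- bar_top (a point): Middle of the top of the flat steel bar gripped in the vice, 139 mm above the bench; the bar is 74 mm wide, 12 mm thick and the highest thing here. The vice lies across (its length along the base's y) when the index is at zero; it is 221 mm long, the screw at the right end, and its ends sweep to 120 mm from the swivel axis.
- lever_ball (a point): Centre of the black ball, 27 mm across, on the lock lever, z = 78 mm. The lever turns about a vertical pivot on a lug at the base's front left, at x = -0.060, y = 0.104 m in the base's frame (120 mm from the swivel axis); the ball is 92 mm from the pivot. The dark arm, 9 mm thick, slopes up to it from z = 28 mm.
- turntable (a joint): Swivel angle in rad: 0 with the index at the zero line, growing as the index moves left (clockwise from above); the 30 degree line is at 0.524. It stays where it is left; fully locked, a brake holds it: over 30 N at the jaw only drag it round slowly.
- lock_lever (a joint): Lock lever in rad: 1.05 fully locked (at its stop), 0 fully free (at the other stop), growing clockwise seen from above. At 0.525 the arm points straight away from the swivel axis. A cam clamps the table above about 0.4; pushing it over takes 3 to 10 N at the ball, most near 0.7; it stays where it is left.
- collar: Flanged steel spindle collar, 60 mm across, 22 mm high, loose in front of the base; not to be moved. Origin: centre of the underside.
- file: Flat file with a wooden handle, 300 x 24 x 26 mm, loose at the front right, lying across; not to be moved. Origin: centre of the underside.
- mug: Steel mug, 71 mm across, 82 mm high, standing loose right of the base; not to be moved. Origin: centre of the underside.
- pen: Marker pen, white with a black cap, 136 mm long, 17 mm thick, loose at the front left; not to be moved. Origin: centre of the underside.

How it is judged:
By the outcome, as a careful person would: the job done as asked, in the order asked, and still so for the second after the job is handed in, with the robot touching nothing.
It also fails if it takes over 72 s, if anything falls off the work surface, if the arm or the gripper's body presses on something with over 40 N, if the wrist force passes 120 N, or if a joint passes its speed limit or range.

## Robot

A 7-joint arm with a two-finger parallel gripper is mounted at the origin on a cart in front of the work surface, level with it; the furniture and walls round the work are solid. World frame = base frame: x ahead of the robot, y to its left, z up, the work surface at z = 0. Lengths are in mm, angles in rad, forces in N, time in s.
With the tool pointing down it reaches from about 425 to 875 mm from the base axis. Payload 9.9 kg.
Tool frame: the origin (TCP) lies at the centre of the arm's flange, where the gripper is bolted on; the fingertips stand 173 mm ahead of it and the grasp point (between the pads) lies 155 mm ahead of it; z points along the fingers, x is the direction in which the jaws open and shut, and the axes are right-handed (so a half turn about z gives the same grasp; the last joint's range is limited). The gripper opens to 85 mm and grips with 20 to 120 N. Pads are 22 mm wide; open, the fingers measure 114 mm over their backs; the gripper's body (76 mm by 85 mm) begins 54 mm behind the grasp point. The pads swing forward as they close: fully open they stand 13 mm farther back than shut.
Start: joints at [-1.237, 0.576, 0.025, 1.437, -0.015, 1.129, -0.057], TCP at [273.877, 616.949, 404.689] pointing down, gripper open.
Joint ranges: [-2.76, 2.76], [-0.34, 2.15], [-1.52, 1.57], [0.19, 2.46], [-1.09, 4.23], [0.17, 1.99], [-2.82, 2.82]. Speed limits (rad/s): [2.22, 2.22, 3.01, 3.01, 3.14, 3.14, 3.14].

## Interface

Orientations are given as [roll, pitch, yaw] about the fixed x, y, z axes, in that order (R = Rz(yaw) Ry(pitch) Rx(roll)).
In Python, from rig import manip gives the robot as it stands.
- The arm moves only by the tool move_arm, never from a script. Its argument "plan" is text: rows parted by semicolons, each of 7 numbers parted by spaces: the shift along the world's x, y, z in cm, then the turn, a rotation vector about the world's x, y, z in rad, then the opening in per cent of the stroke, from 0 (shut) to 100 (fully open). In form: dx dy dz wx wy wz hand; .... A call has 1 to 5 rows; each row shifts and turns the commanded pose from where the row before left it; what a row does not reach is not made up. A row lasts 1/8 s, in which the tool goes at most 62.5 mm and 10.7 degrees, less where a joint would pass 70% of its speed; a pose out of reach is approached as far as the arm can. A call is refused whole if a number of a shift passes 6.25 or a number of a turn 0.188, either way. A call with a gripper value outside its range is refused whole. The fingers move at their own pace and stop on an object; "grip_force" is the grip in N (left out, the last holds). Time passes only in rows, so rows that do not move let the fingers close. It gives the time, the measured TCP pose, the force and the opening at its end, in the units of the state.
- manip.sense(): the state, without advancing time (a new reading comes with each control period).
- manip.snapshot(name): name is "scene" or "top"; returns (picture, depth): 480x640x3 uint8, red, green, blue; 480x640 float32, mm along the optical axis (not along the pixel's ray), 0 where there is no reading.
- manip.camera_model(name): a dict with "fx", "fy", "cx", "cy" (pixels), "D" ([k1, k2, p1, p2, k3] as OpenCV has them; the pictures are not rectified), "pose" (4x4, takes a point from camera to world coordinates). Camera axes: x right, y down, z forward; pixel columns grow to the right and rows downward; lengths in mm; the calibration is good to about 2 mm. A picture is of the moment at which its call begins. camera_model takes no time and is no camera call.
- manip.hand_in(): hands the job in, once; it reports no verdict.
The state is a dict: "time_s": time; "joint_positions": joint angles; "joint_vel": joint speeds; "effort": joint torques, N m; "tcp_pos": TCP position; "eef_rot": TCP orientation; "ft_force": force on the tool from outside, world axes, zero at the start; "torque": the same for the moment, N m; "grip_width": finger opening in mm.
Only numpy, scipy, OpenCV 4.12 (cv2) and the standard library are available. Lean on these libraries where they do the work, as an engineer would, in place of code of your own. Each camera call takes 0.05 s, during which the arm holds its last target.

## Working session

There is one attempt and no reset: what is moved stays moved. The work goes in short steps, Python scripts to look and compute and a tool call to move; the robot and the scene stay as the last step left them, time stands still between calls to the robot, and variables do not carry over. Pictures are saved under pics/ and viewed, and the job is handed in when it is done.

Besides the shell and the picture viewer there is one more tool, called after "Call:" by a JSON object that holds its "api" and its "payload". move_arm: Moves the arm, as the interface text tells. Its arguments: {"type":"object","properties":{"plan":{"type":"string"},"grip_force":{"type":"number"}},"required":["plan"]}

```bash
ls; mkdir -p pics; cat > h.py <<'E'
import numpy as np,cv2
from rig import manip
def snap(n,f):
    p,d=manip.snapshot(n); cv2.imwrite('pics/'+f,p[:,:,::-1]); np.savez('pics/'+f+'.npz',p=p,d=d); return p,d
def ray(n,uv):
    c=manip.camera_model(n);K=np.array([[c['fx'],0,c['cx']],[0,c['fy'],c['cy']],[0,0,1]])
    q=cv2.undistortPoints(np.array(uv,float).reshape(-1,1,2),K,np.array(c['D'],float)).reshape(-1,2)
    P=np.array(c['pose']); d=np.c_[q,np.ones(len(q))]@P[:3,:3].T
    return P[:3,3],d
def onz(n,uv,z):
    o,d=ray(n,uv); return o+d*((z-o[2])/d[:,2])[:,None]
def proj(n,X):
    c=manip.camera_model(n);K=np.array([[c['fx'],0,c['cx']],[0,c['fy'],c['cy']],[0,0,1]])
    P=np.linalg.inv(np.array(c['pose'])); r,_=cv2.Rodrigues(P[:3,:3])
    return cv2.projectPoints(np.array(X,float).reshape(-1,1,3),r,P[:3,3],K,np.array(c['D'],float))[0].reshape(-1,2)
E
python3 - <<'E'
from h import *
snap('scene','s0.png');snap('top','t0.png')
for n in('scene','top'): print(manip.camera_model(n))
print(manip.sense())
E
```

```text
pics
{'fx': 477.34596556798095, 'fy': 477.34596556798095, 'cx': 318.50979775055833, 'cy': 246.7578884266256, 'D': array([-0.00168679,  0.        ,  0.        ,  0.        ,  0.        ]), 'pose': array([[ 8.59505848e-01, -3.53888466e-01,  3.68798929e-01,
         6.32117556e+01],
       [-5.10885195e-01, -5.72674322e-01,  6.41124355e-01,
        -8.12720526e+02],
       [-1.56848374e-02, -7.39464045e-01, -6.73013307e-01,
         9.24552695e+02],
       [ 0.00000000e+00,  0.00000000e+00,  0.00000000e+00,
         1.00000000e+00]])}
{'fx': 517.7256096462038, 'fy': 517.7256096462038, 'cx': 319.5632307362718, 'cy': 241.12412507406952, 'D': array([-0.04281744,  0.        ,  0.        ,  0.        ,  0.        ]), 'pose': array([[ 6.37396448e-03, -9.94674764e-01,  1.02866351e-01,
         3.85256844e+02],
       [-9.99973704e-01, -5.98428123e-03,  4.09641582e-03,
        -6.35292021e+01],
       [-3.45902027e-03, -1.02889756e-01, -9.94686751e-01,
         1.30512349e+03],
       [ 0.00000000e+00,  0.00000000e+00,  0.00000000e+00,
         1.00000000e+00]])}
{'time_s': 0.1, 'joint_positions': array([-1.2367612 ,  0.57643751,  0.02484612,  1.43784853, -0.0149816 ,
        1.1290005 , -0.05648244]), 'joint_vel': array([ 0.00067305, -0.00391412, -0.00201623, -0.00112068, -0.00086909,
       -0.00064768, -0.00229676]), 'effort': array([ 5.28359029e-03, -7.67299318e+01,  2.25725703e+00, -2.86599898e+01,
        1.57114706e-02,  8.79512576e-03, -2.73394755e-05]), 'tcp_pos': array([273.82382312, 616.79244883, 403.92708844]), 'eef_rot': array([3.14149966e+00, 1.50645082e-03, 1.15301977e+00]), 'ft_force': array([-0.59473579, -0.0028065 , -0.67053938]), 'torque': array([ 0.01417761, -0.01365558, -0.00176109]), 'grip_width': 85.53284779623145}
```

View pics/s0.png

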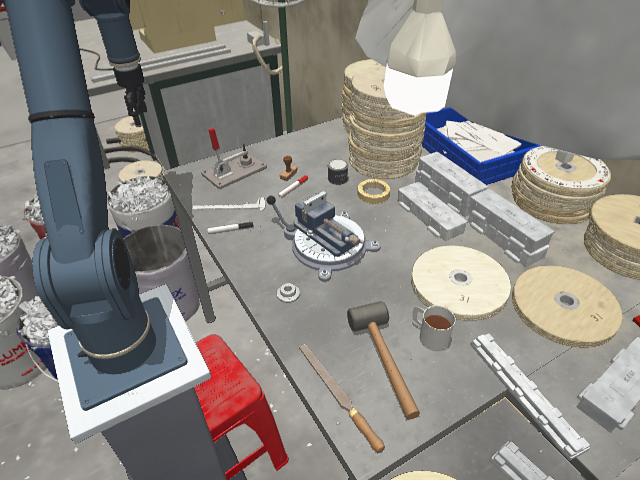

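View pics/t0.png

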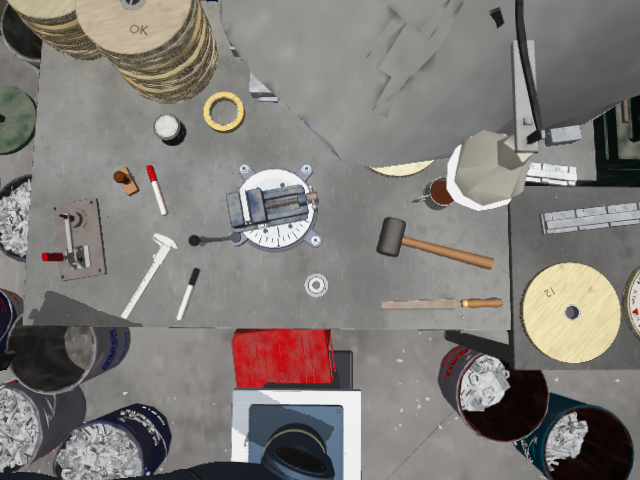

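The top view shows the swivel base at about (277,208), the lever ball at (195,240) and the collar at (316,285). Next I'll zoom in and segment.

```bash
python3 - <<'E'
import cv2
t=cv2.imread('pics/t0.png');s=cv2.imread('pics/s0.png')
cv2.imwrite('pics/t0z.png',cv2.resize(t[150:270,180:340],None,fx=5,fy=5,interpolation=cv2.INTER_CUBIC))
cv2.imwrite('pics/s0z.png',cv2.resize(s[180:290,250:400],None,fx=5.3,fy=5.3,interpolation=cv2.INTER_CUBIC))
E
```

```text
(no output)
```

View pics/t0z.png

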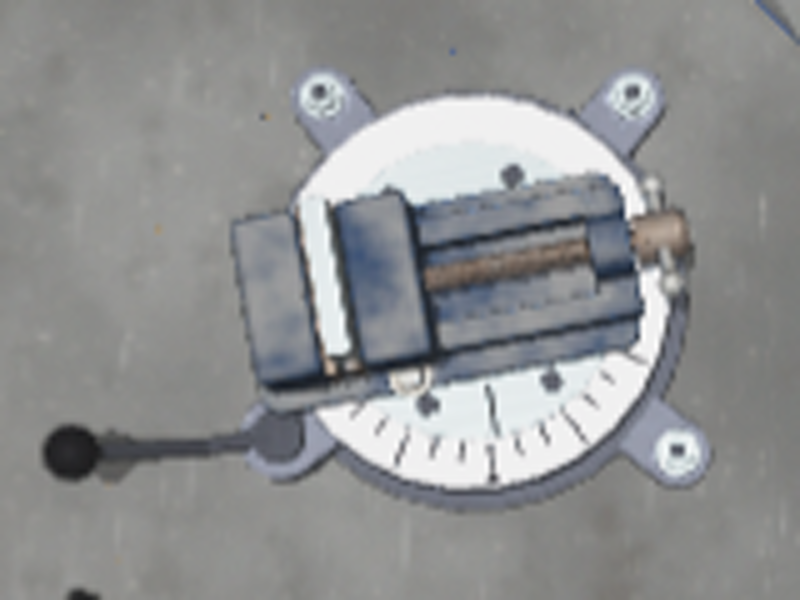

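View pics/s0z.png

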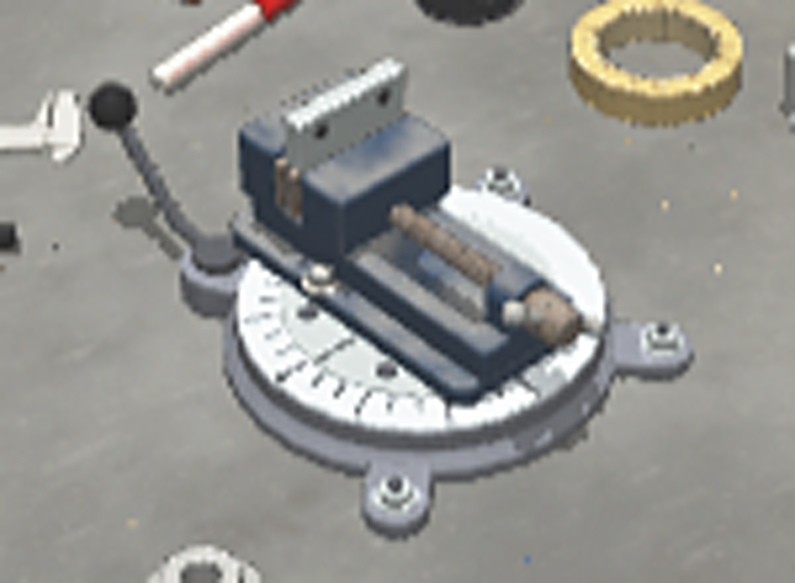

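```bash
cat > m.py <<'E'
from h import *
from scipy.optimize import least_squares
import sys
def centre(p):
    # white ring outer edge: bright low-sat pixels, hull
    hsv=cv2.cvtColor(p,cv2.COLOR_RGB2HSV)
    m=((hsv[:,:,2]>205)&(hsv[:,:,1]<25)).astype(np.uint8)
    m[:150]=0;m[270:]=0;m[:,:220]=0;m[:,340:]=0
    n,l,st,ce=cv2.connectedComponentsWithStats(m,connectivity=8)
    k=1+np.argmax(st[1:,4]); c=cv2.findContours((l==k).astype(np.uint8),0,cv2.CHAIN_APPROX_NONE)[0][0]
    W=onz('top',c.reshape(-1,2),32)[:,:2]
    f=lambda q:np.hypot(W[:,0]-q[0],W[:,1]-q[1])-100
    r=least_squares(f,W.mean(0),loss='cauchy',f_scale=1.)
    e=f(r.x); return r.x,(abs(e)<2).sum(),len(e)
if __name__=='__main__':
    z=np.load('pics/t0.png.npz');p=z['p'];print(centre(p))
    C=centre(p)[0]
    # unwrap ring polar around the front
    th=np.radians(np.arange(-90,90,.25)); R=np.arange(40,104,.5)
    for zz,nm in((32,'polar')):pass
    T,RR=np.meshgrid(th,R)
    # th=0 -> -x world; positive -> +y
    X=np.stack([C[0]-RR*np.cos(T),C[1]+RR*np.sin(T),np.where(RR<75,34,32)],-1)
    uv=proj('top',X).reshape(*T.shape,2).astype(np.float32)
    o=cv2.remap(p,uv[...,0],uv[...,1],cv2.INTER_CUBIC)
    np.save('pics/pol.npy',o); cv2.imwrite('pics/pol.png',cv2.resize(o[:,:,::-1],(720,512)))
    g=o.mean(2)
    from scipy.signal import find_peaks
    for a,b in((77,82),(84,92),(60,73)):
        i=(R>=a)&(R<=b);pr=-g[i].mean(0); pk,_=find_peaks(pr,prominence=15); print(a,b,np.degrees(th[pk]))
E
python3 m.py
```

```text
(array([693.10389308,  68.13244441]), np.int64(9), 214)Traceback (most recent call last):
  File "m.py", line 20, in <module>
    for zz,nm in((32,'polar')):pass
        ^^^^^
TypeError: cannot unpack non-iterable int object
```

```bash
sed -i "/for zz,nm/d" m.py; python3 - <<'E'
import re
s=open('m.py').read()
s=s.replace("W.mean(0),loss='cauchy',f_scale=1.","onz('top',[[277,208]],32)[0,:2],loss='soft_l1',f_scale=1.")
s=s.replace("W=onz(","W=onz(").replace("    f=lambda","    print(st[k],cv2.minEnclosingCircle(c),cv2.minEnclosingCircle(W.astype(np.float32)))\n    h=cv2.convexHull(W.astype(np.float32)).reshape(-1,2);W=h\n    f=lambda")
open('m.py','w').write(s)
E
python3 m.py
```

```text
[ 240  169   69   52 1032] ((273.7216491699219, 198.46424865722656), 35.308013916015625) ((624.400146484375, 57.17346954345703), 88.2274169921875)
(array([598.02849602,  55.65039992]), np.int64(13), 22)
[ 240  169   69   52 1032] ((273.7216491699219, 198.46424865722656), 35.308013916015625) ((624.400146484375, 57.17346954345703), 88.2274169921875)
77 82 [-82.   -70.75 -58.5  -48.25 -38.25 -27.75 -17.5   -7.5    2.75  13.25
  23.75  34.    58.25  65.5   71.25  81.75]
84 92 [-84.5  -75.75 -68.75 -38.    -7.25  23.5   43.75  61.25]
60 73 [-77.75 -42.   -10.75  20.    54.25  62.75]
```

```bash
ls pics
```

```text
pol.npy
pol.png
s0.png
s0.png.npz
s0z.png
t0.png
t0.png.npz
t0z.png
```

View pics/pol.png

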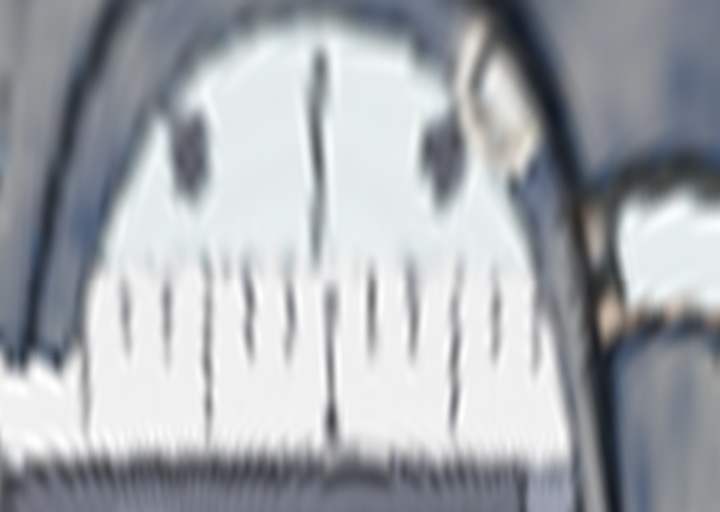

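The polar unwrap gives the zero line about 7.5° toward −y and the index about 3° right of zero. I'll refine the centre from the tick marks and measure the ball.

```bash
cat > fit.py <<'E'
from h import *
from scipy.optimize import least_squares
from scipy.signal import find_peaks
def polar(p,C,cam='top',lim=(-60,70)):
    th=np.radians(np.arange(*lim,.25)); R=np.arange(40,104,.5); T,RR=np.meshgrid(th,R)
    X=np.stack([C[0]-RR*np.cos(T),C[1]+RR*np.sin(T),np.where(RR<75,34,32)],-1)
    uv=proj(cam,X).reshape(*T.shape,2).astype(np.float32)
    return th,R,cv2.remap(p,uv[...,0],uv[...,1],cv2.INTER_CUBIC)
def pk(th,R,g,a,b,prom=12):
    i=(R>=a)&(R<=b);pr=-g[i].mean(0); k,_=find_peaks(pr,prominence=prom)
    return th[k]
def fit(p,C,phi,cam='top',n=4):
    for it in range(n):
        th,R,o=polar(p,C,cam); g=o.astype(float).mean(2); P=[];A=[]
        for (a,b),st in (((77,82),10),((86,92),30)):
            t=pk(th,R,g,a,b); k=np.degrees(t-phi)/st; kk=np.round(k); ok=(abs(k-kk)*st<3)&(abs(kk*st)<=40)
            r=(a+b)/2
            P+=[[C[0]-r*np.cos(x),C[1]+r*np.sin(x)] for x in t[ok]]; A+=list(np.radians(kk[ok]*st))
        P=np.array(P);A=np.array(A)
        f=lambda q:80*(np.arctan2(P[:,1]-q[1],-(P[:,0]-q[0]))-A-q[2])
        r=least_squares(f,[*C,phi],loss='soft_l1'); C=r.x[:2];phi=r.x[2]
    print(cam,'C',C.round(1),'phi',np.degrees(phi).round(2),'res',np.abs(r.fun).round(1),len(A))
    th,R,o=polar(p,C,cam); g=o.astype(float).mean(2)
    print(' index cand (rel zero):',np.degrees(pk(th,R,g,62,73)-phi).round(2)); return C,phi
E
python3 - <<'E'
from fit import *
z=np.load('pics/t0.png.npz')
C,phi=fit(z['p'],[598.,55.6],np.radians(-7.5))
s=np.load('pics/s0.png.npz'); fit(s['p'],C,phi,'scene')
for n,pp,box in(('top',z['p'],(180,220,220,260)),('scene',s['p'],(262,190,285,215))):
    x0,y0,x1,y1=box; m=(pp[y0:y1,x0:x1].max(2)<45).astype(np.uint8)
    k,l,st,ce=cv2.connectedComponentsWithStats(m); j=1+np.argmax(st[1:,4]); uv=ce[j]+[x0,y0]
    print(n,uv,st[j],onz(n,[uv],78))
yaw=-phi; c,s_=np.cos(yaw),np.sin(yaw)
for nm,b in(('pivot',(-60,104)),('locked',(-60,196)),('free',(-139.7,150))): print(nm,C+[c*b[0]-s_*b[1],s_*b[0]+c*b[1]])
E
```

```text
top C [600.4  55.6] phi -7.04 res [0.  0.1 0.2 0.2 0.2 0.1 0.1 0.3 0.  0.  0.1 0. ] 12
 index cand (rel zero): [-33.46  -3.21  26.54  49.29  59.79  68.04]
scene C [600.3  63. ] phi -9.06 res [0.8 0.6 0.  0.  0.3 0.  1.1 0.8 0.2 0.1 0.6 0.6] 12
 index cand (rel zero): [-35.44  -4.44  26.31  51.06]
top [194.09210526 240.06578947] [ 9 16 11  9 76] [[512.90001725 241.5945817   78.        ]]
scene [270.5        201.58333333] [ 5  9  8  5 12] [[507.76349858 238.27915337  78.        ]]
pivot [528.05059762 151.42835258]
locked [516.76715337 242.73379538]
free [443.31057342 187.30617717]
```

Call:
{"api": "move_arm", "payload": {"plan": "3.6 -4.6 0 0 0 -0.13 0; 3.6 -4.6 0 0 0 -0.13 0; 3.6 -4.6 0 0 0 -0.13 0; 3.6 -4.6 0 0 0 -0.13 0; 3.6 -4.6 0 0 0 -0.13 0"}}

```text
time_s: 0.72
tcp_pos: [454.7, 385.3, 404.5]
eef_rot: [3.142, 0.0, 0.499]
ft_force: [1.3, 0.2, -0.3]
grip_width: -0.2
```

Call:
{"api": "move_arm", "payload": {"plan": "3.6 -4.6 0 0 0 -0.13 0; 3.6 -4.6 0 0 0 -0.13 0; 3.4 -4.6 0 0 0 -0.13 0; 0 0 0 0 0 0 0; 0 0 0 0 0 0 0"}}

```text
time_s: 1.35
tcp_pos: [559.6, 249.3, 404.3]
eef_rot: [-3.141, 0.001, 0.114]
ft_force: [-0.6, 0.5, -0.5]
grip_width: 0.0
```

Call:
{"api": "move_arm", "payload": {"plan": "0 0 -5 0 0 0 0; 0 0 -5 0 0 0 0; 0 0 -2.4 0 0 0 0; 0 0 0 0 0 0 0"}}

```text
time_s: 1.85
tcp_pos: [558.4, 250.4, 278.8]
eef_rot: [3.141, 0.004, 0.116]
ft_force: [0.5, 0.6, 0.5]
grip_width: -0.0
```

```bash
python3 - <<'E'
from h import *
snap('scene','s1.png')
s=cv2.imread('pics/s1.png');cv2.imwrite('pics/s1z.png',cv2.resize(s[100:300,220:420],None,fx=3,fy=3,interpolation=cv2.INTER_CUBIC))
E
```

```text
(no output)
```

View pics/s1z.png

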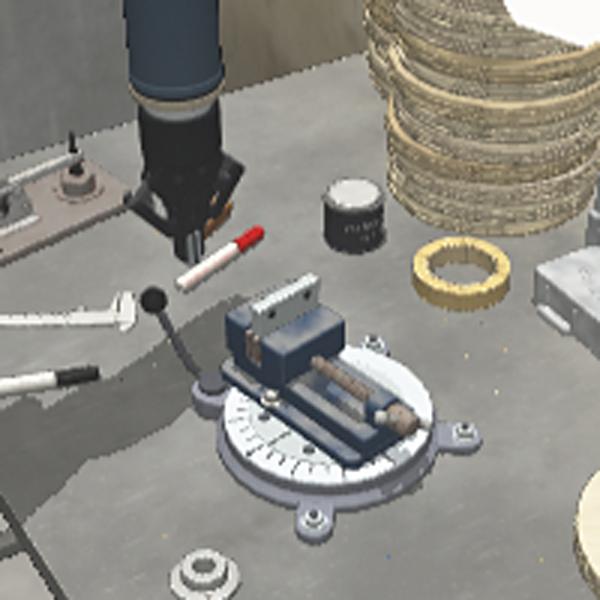

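```bash
python3 - <<'E'
from h import *
print(proj('scene',[[558,250,106],[558,250,119]]))
E
```

```text
[[283.144496   186.56425049]
 [282.8553196  182.92623523]]
```

Call:
{"api": "move_arm", "payload": {"plan": "0 0 -3.5 0 0 0 0; 0 0 0 0 0 0 0; -1.2 0 0 0 0 0 0; 0 0 0 0 0 0 0"}}

```text
time_s: 2.4
tcp_pos: [547.1, 249.4, 247.2]
eef_rot: [-3.141, -0.001, 0.114]
ft_force: [-0.0, -0.6, -0.1]
grip_width: -0.1
```

```bash
python3 - <<'E'
from h import *
p=manip.sense()['tcp_pos'][:2]; v=p-[528,151.4]; a=np.arctan2(v[1],v[0]); r=np.hypot(*v); print(p,np.degrees(a),r)
q=p
for k in range(1,13):
    n=np.array([528,151.4])+r*np.array([np.cos(a+.1*k),np.sin(a+.1*k)]); print(k,((n-q)/10).round(2),n.round(0)); q=n
E
```

```text
[547.13321441 249.36499634] 78.94886631279677 99.81593260684608
1 [-0.99  0.14] [537. 251.]
2 [-1.    0.04] [527. 251.]
3 [-1.   -0.06] [517. 251.]
4 [-0.99 -0.16] [507. 249.]
5 [-0.96 -0.25] [498. 247.]
6 [-0.93 -0.35] [488. 243.]
7 [-0.9  -0.44] [480. 239.]
8 [-0.85 -0.53] [471. 233.]
9 [-0.79 -0.61] [463. 227.]
10 [-0.73 -0.69] [456. 220.]
11 [-0.65 -0.75] [449. 213.]
12 [-0.57 -0.82] [444. 205.]
```

Call:
{"api": "move_arm", "payload": {"plan": "-1 -0.1 0 0 0 0.1 0; -1 0 0 0 0 0.1 0; -1 -0.06 0 0 0 0.1 0; -1 -0.16 0 0 0 0.1 0; -0.96 -0.25 0 0 0 0.1 0"}}

```text
time_s: 3.02
tcp_pos: [499.1, 244.3, 247.3]
eef_rot: [3.141, -0.005, 0.617]
ft_force: [3.7, 1.5, -0.4]
grip_width: 0.3
```

Call:
{"api": "move_arm", "payload": {"plan": "-0.93 -0.35 0 0 0 0.1 0; -0.9 -0.44 0 0 0 0.1 0; -0.85 -0.53 0 0 0 0.1 0; -0.79 -0.61 0 0 0 0.1 0; 0 0 0 0 0 0 0"}}

```text
time_s: 3.65
tcp_pos: [463.8, 224.0, 246.9]
eef_rot: [3.141, -0.002, 1.012]
ft_force: [0.3, 0.3, 0.8]
grip_width: 0.1
```

Call:
{"api": "move_arm", "payload": {"plan": "-0.73 -0.69 0 0 0 0.1 0; -0.5 -0.58 0 0 0 0.05 0; 0 0 0 0 0 0 0"}}

```text
time_s: 4.03
tcp_pos: [452.1, 211.5, 246.5]
eef_rot: [3.14, -0.002, 1.16]
ft_force: [3.6, 2.1, 3.0]
grip_width: 0.1
```

```bash
cat > z.py <<'E'
from h import *
import sys
k=sys.argv[1]
p,d=snap('top','t%s.png'%k); q,d2=snap('scene','s%s.png'%k)
a=cv2.resize(p[150:290,170:350,::-1],None,fx=4,fy=4,interpolation=cv2.INTER_CUBIC)
b=cv2.resize(q[140:300,220:400,::-1],None,fx=4,fy=4,interpolation=cv2.INTER_CUBIC)
cv2.imwrite('pics/t%sz.png'%k,a);cv2.imwrite('pics/s%sz.png'%k,b)
E
python3 z.py 2
```

```text
(no output)
```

View pics/t2z.png

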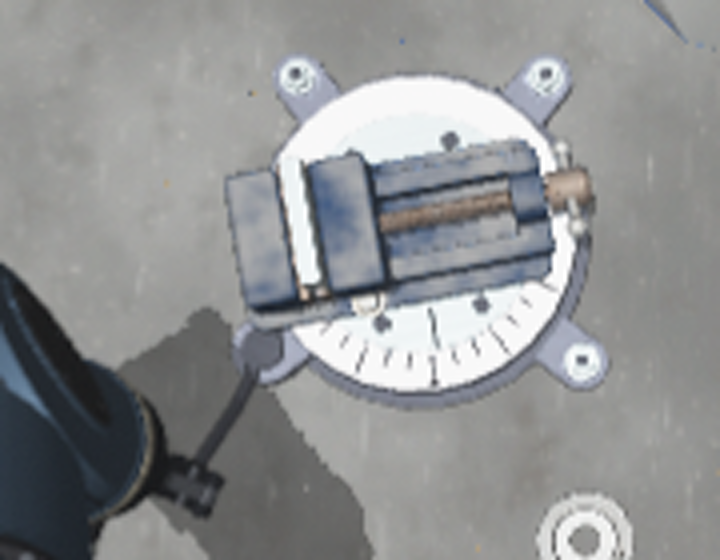

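View pics/s2z.png

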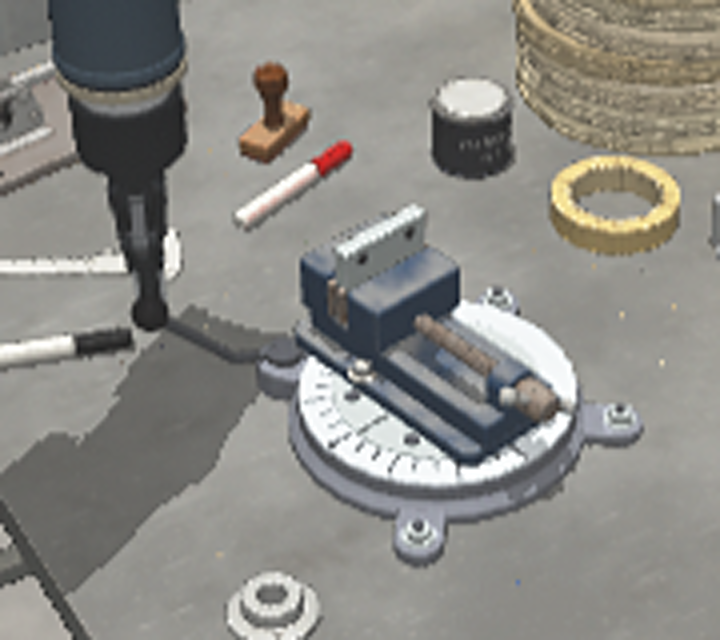

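The lever is swung nearly to its free stop, and the scene view shows the ball at about (258,217). I'll nudge a bit more to feel the stop.

Call:
{"api": "move_arm", "payload": {"plan": "-0.2 -0.35 0 0 0 0 0; 0 0 0 0 0 0 0; -0.15 -0.3 0 0 0 0 0; 0 0 0 0 0 0 0"}}

```text
time_s: 4.62
tcp_pos: [450.4, 209.5, 246.9]
eef_rot: [3.137, -0.011, 1.165]
ft_force: [8.5, 19.4, -1.7]
grip_width: 0.3
```

Call:
{"api": "move_arm", "payload": {"plan": "0.6 1.4 0 0 0 0 0; 0 0 4 0 0 0.15 0; 0 0 5 0 0 0.15 0; 0 0 0 0 0 0.15 0; 0 0 0 0 0 0.13 0"}}

```text
time_s: 5.25
tcp_pos: [453.4, 218.4, 335.9]
eef_rot: [-3.14, 0.001, 1.746]
ft_force: [1.0, -0.1, -0.5]
grip_width: -0.1
```

```bash
python3 z.py 3; python3 - <<'E'
from fit import *
z=np.load('pics/t3.png.npz'); print(manip.sense()['tcp_pos'],manip.sense()['eef_rot'])
fit(z['p'],[600.4,55.6],np.radians(-7.04))
E
```

```text
[453.40788673 218.34132869 335.28078486] [-3.13937170e+00  9.87474005e-04  1.74335982e+00]
top C [600.6  54.3] phi -6.27 res [0.1 0.  0.5 0.1 0.2 0.2 0.  0.3 0.1 0.1 0.3 0.2] 12
 index cand (rel zero): [-33.23  -2.73  26.77  59.27  67.52]
```

View pics/s3z.png

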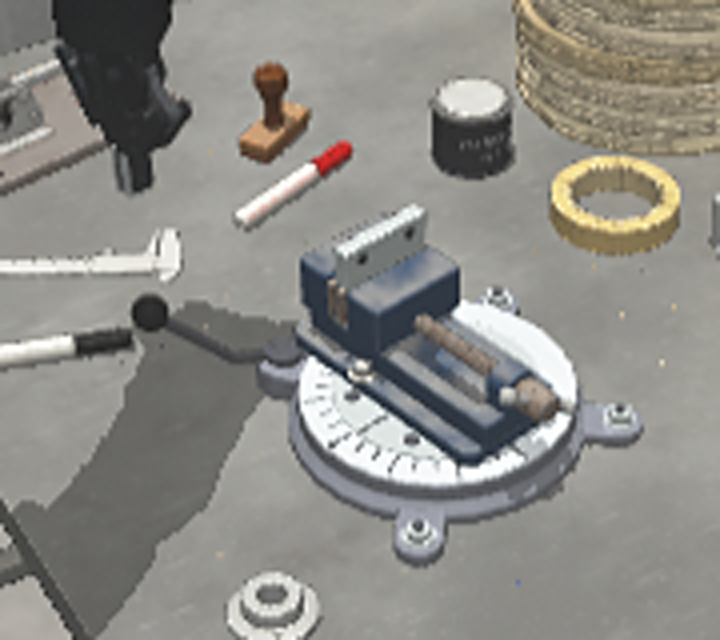

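Call:
{"api": "move_arm", "payload": {"plan": "3.4 -4.5 0 0 0 0 0; 3.4 -4.4 0 0 0 0 0; 0 0 0 0 0 0 0; 0 0 -4 0 0 0 0; 0 0 -3.7 0 0 0 0"}}

```text
time_s: 5.98
tcp_pos: [521.1, 130.3, 257.5]
eef_rot: [-3.141, -0.0, 1.74]
ft_force: [-0.3, -0.3, -0.0]
grip_width: -0.0
```

```bash
python3 z.py 4; python3 - <<'E'
from h import *
p=manip.sense();print(p['tcp_pos'],p['ft_force'],p['eef_rot'])
C=np.array([600.4,55.4]); p=p['tcp_pos'][:2]; v=p-C; a=np.arctan2(v[1],v[0]); r=np.hypot(*v);print(np.degrees(a),r)
q=p
for k in range(1,16):
    n=C+r*np.array([np.cos(a-.05*k),np.sin(a-.05*k)]); print(k,((n-q)/10).round(2)); q=n
E
```

```text
[519.84174085 130.04245311 255.3338117 ] [-0.65388233 -0.10996471  1.04981752] [-3.13383398e+00  9.08178012e-04  1.74131888e+00]
137.18289401376515 109.82317115865436
1 [0.38 0.39]
2 [0.4  0.37]
3 [0.42 0.35]
4 [0.44 0.33]
5 [0.45 0.31]
6 [0.47 0.29]
7 [0.48 0.26]
8 [0.49 0.24]
9 [0.51 0.21]
10 [0.52 0.19]
11 [0.52 0.16]
12 [0.53 0.14]
13 [0.54 0.11]
14 [0.54 0.08]
15 [0.55 0.05]
```

View pics/s4z.png

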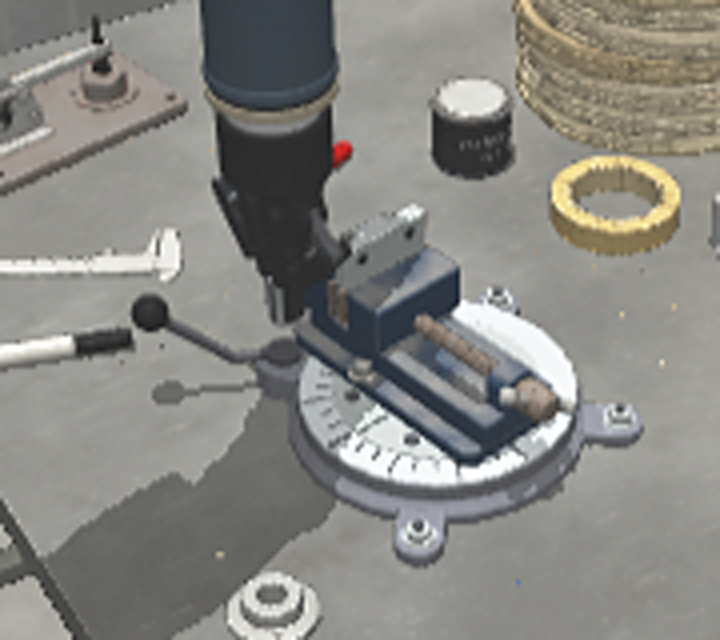

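Call:
{"api": "move_arm", "payload": {"plan": "0.5 0.1 0 0 0 0 0; 0.5 0.1 0 0 0 0 0; 0.3 0.1 0 0 0 0 0; 0 0 0 0 0 0 0"}}

```text
time_s: 6.58
tcp_pos: [534.6, 133.0, 259.4]
eef_rot: [3.142, -0.0, 1.743]
ft_force: [-4.9, 0.9, 2.5]
grip_width: 0.2
```

```bash
python3 - <<'E'
from h import *
p=manip.sense()
C=np.array([600.4,55.4]); p=p['tcp_pos'][:2]; v=p-C; a=np.arctan2(v[1],v[0]); r=np.hypot(*v);print(p,np.degrees(a),r)
q=p
for k in range(1,16):
    n=C+r*np.array([np.cos(a-.05*k),np.sin(a-.05*k)]); print(k,((n-q)/10).round(2)); q=n
E
```

```text
[534.60768031 133.02579933] 130.28318958688385 101.7565430466714
1 [0.4  0.32]
2 [0.41 0.3 ]
3 [0.43 0.28]
4 [0.44 0.26]
5 [0.45 0.23]
6 [0.46 0.21]
7 [0.47 0.19]
8 [0.48 0.16]
9 [0.49 0.14]
10 [0.5  0.12]
11 [0.5  0.09]
12 [0.5  0.06]
13 [0.51 0.04]
14 [0.51 0.01]
15 [ 0.51 -0.01]
```

Call:
{"api": "move_arm", "payload": {"plan": "0.4 0.32 0 0 0 -0.05 0; 0.41 0.3 0 0 0 -0.05 0; 0.43 0.28 0 0 0 -0.05 0; 0.44 0.26 0 0 0 -0.05 0; 0.45 0.23 0 0 0 -0.05 0"}}

```text
time_s: 7.2
tcp_pos: [555.4, 147.0, 259.1]
eef_rot: [-3.14, 0.0, 1.492]
ft_force: [-6.1, 1.1, 4.5]
grip_width: -0.3
```

Call:
{"api": "move_arm", "payload": {"plan": "0.46 0.21 0 0 0 -0.05 0; 0.47 0.19 0 0 0 -0.05 0; 0.48 0.16 0 0 0 -0.05 0; 0.49 0.14 0 0 0 -0.05 0; 0 0 0 0 0 0 0"}}

```text
time_s: 7.82
tcp_pos: [575.0, 154.2, 259.1]
eef_rot: [-3.142, -0.001, 1.293]
ft_force: [-5.3, 2.1, 3.2]
grip_width: 0.1
```

```bash
python3 z.py 5; python3 - <<'E'
from fit import *
z=np.load('pics/t5.png.npz'); print(manip.sense()['tcp_pos'],manip.sense()['eef_rot'])
fit(z['p'],[600.4,55.4],np.radians(-7.04))
E
```

```text
[574.91207207 154.17979847 259.07140955] [ 3.14146318e+00 -8.13276820e-04  1.29448321e+00]
top C [600.5  55.2] phi -6.73 res [0.3 0.  0.  0.3 0.1 0.1 0.  0.1 0.  0. ] 10
 index cand (rel zero): [-39.77  -5.52  24.73  53.98]
```

View pics/t5z.png

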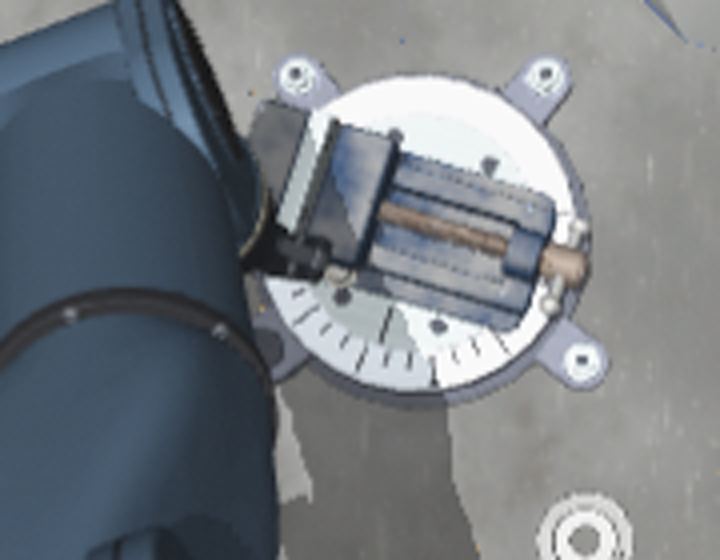

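View pics/s5z.png

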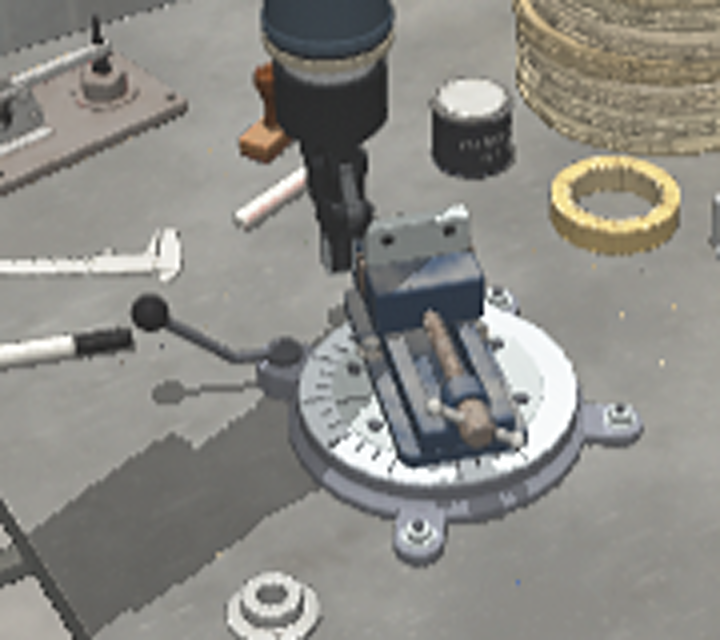

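Index is at 24.7°, so about 5.3° is left. I'll do most of it, then measure.

Call:
{"api": "move_arm", "payload": {"plan": "0.2 0.05 0 0 0 -0.02 0; 0.2 0.05 0 0 0 -0.02 0; 0.2 0.04 0 0 0 -0.02 0; 0.15 0.03 0 0 0 -0.02 0; 0 0 0 0 0 0 0"}}

```text
time_s: 8.55
tcp_pos: [582.3, 155.8, 259.0]
eef_rot: [-3.141, -0.001, 1.214]
ft_force: [-3.9, 3.8, 3.2]
grip_width: -0.1
```

```bash
python3 z.py 6; python3 - <<'E'
from fit import *
z=np.load('pics/t6.png.npz'); print(manip.sense()['tcp_pos'],manip.sense()['eef_rot'])
fit(z['p'],[600.4,55.4],np.radians(-6.9))
for C in([600.4,55.4],[600.5,54.5]):
    th,R,o=polar(z['p'],np.array(C)); g=o.astype(float).mean(2)
    print([np.degrees(pk(th,R,g,a,b,8)).round(2) for a,b in((50,56),(56,62),(62,67),(67,73),(77,82),(86,92))])
cv2.imwrite('pics/pol6.png',cv2.resize(o[:,:,::-1],(780,512),interpolation=cv2.INTER_CUBIC))
E
```

```text
[582.28634035 155.7799695  258.99697896] [-3.14126333e+00 -6.30866562e-04  1.21416063e+00]
top C [600.4  54.9] phi -6.54 res [0.5 0.2 0.2 0.5 0.1 0.2 0.2 0.1 0.6 0.2 0.2] 11
 index cand (rel zero): [-35.21 -25.46  -1.21  29.04  60.04]
[array([-51.  , -33.75, -15.25,  22.25,  53.5 ,  60.75]), array([-37.  , -24.75,  -9.75,  22.5 ,  50.75,  62.75]), array([-40.5 ,  -8.25,  22.  ,  53.5 ,  64.  ]), array([-43.25, -32.25,  -8.25,  22.  ,  52.75]), array([-57.  , -52.75, -46.5 , -36.75, -26.75, -16.75,  -7.  ,   3.  ,
        13.25,  23.  ,  33.25,  43.  ,  52.5 ,  62.5 ]), array([-54.25, -41.75, -37.  , -26.5 , -17.5 ,  -7.  ,   2.75,  13.  ,
        23.  ,  32.75,  42.75,  52.5 ,  62.25])]
[array([-50.75, -33.25, -14.5 ,  23.  ,  53.75]), array([-36.5 , -24.  ,  -8.75,  23.25,  51.25,  61.  ]), array([-40.  ,  -7.5 ,  22.75,  54.  ,  64.25]), array([-43.  , -31.75,  -7.5 ,  22.75,  53.25]), array([-56.5 , -52.  , -46.  , -36.25, -26.25, -16.25,  -6.5 ,   3.5 ,
        13.75,  23.75,  33.5 ,  43.25,  53.  ,  63.  ]), array([-53.5 , -41.25, -36.5 , -26.  , -17.  ,  -6.5 ,   3.5 ,  13.5 ,
        23.5 ,  33.25,  43.25,  53.  ,  62.5 ])]
```

View pics/pol6.png

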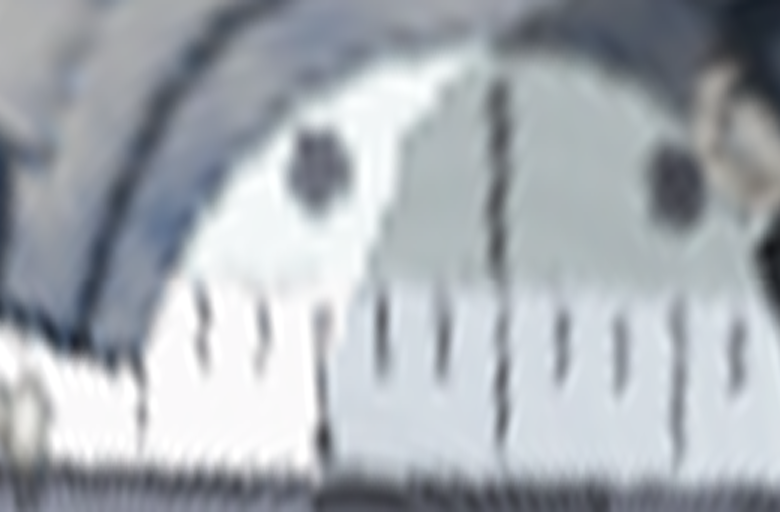

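The index is about 0.9° short of the 30° line, roughly 1.6 mm at the finger.

Call:
{"api": "move_arm", "payload": {"plan": "0.08 0.01 0 0 0 -0.01 0; 0.08 0.01 0 0 0 -0.01 0; 0 0 0 0 0 0 0; 0 0 0 0 0 0 0"}}

```text
time_s: 9.15
tcp_pos: [583.8, 156.1, 259.0]
eef_rot: [-3.141, -0.001, 1.194]
ft_force: [-5.8, 2.7, 3.4]
grip_width: -0.0
```

```bash
cat > chk.py <<'E'
from fit import *
import sys
k=sys.argv[1]
z=np.load('pics/t%s.png.npz'%k); print(manip.sense()['tcp_pos'],manip.sense()['ft_force'])
for C in([600.4,55.4],[600.5,54.9]):
    th,R,o=polar(z['p'],np.array(C)); g=o.astype(float).mean(2)
    def sub(a,b):
        i=(R>=a)&(R<=b); pr=255-g[i].mean(0); w=(np.degrees(th)>17)&(np.degrees(th)<29)
        x=np.degrees(th[w]);y=np.clip(pr[w]-np.median(pr[w])-8,0,None);m=x[np.argmax(y)];s=abs(x-m)<2.5
        return round((x[s]*y[s]).sum()/y[s].sum(),2)
    print('index',[sub(a,a+5) for a in(54,59,64,68)],'line',[sub(a,a+4) for a in (77,81,85,89)])
E
python3 z.py 7; python3 chk.py 6; python3 chk.py 7
```

```text
[583.79138974 156.0480183  258.98211215] [-4.63905526  3.94727378  3.80023538]
index [np.float64(22.42), np.float64(22.44), np.float64(21.97), np.float64(22.13)] line [np.float64(23.19), np.float64(23.12), np.float64(23.03), np.float64(23.09)]
index [np.float64(22.82), np.float64(22.84), np.float64(22.33), np.float64(22.47)] line [np.float64(23.52), np.float64(23.38), np.float64(23.33), np.float64(23.36)]
[583.79138974 156.0480183  258.98211215] [-4.63905526  3.94727378  3.80023538]
index [np.float64(23.23), np.float64(23.04), np.float64(22.91), np.float64(23.06)] line [np.float64(23.2), np.float64(23.13), np.float64(23.03), np.float64(23.09)]
index [np.float64(23.67), np.float64(23.47), np.float64(23.26), np.float64(23.39)] line [np.float64(23.55), np.float64(23.39), np.float64(23.33), np.float64(23.36)]
```

Aligned to about 0.1°. Next I'll back off, lift, and go to the near side of the ball.

Call:
{"api": "move_arm", "payload": {"plan": "-0.9 0.4 0 0 0 0 0; -1 0.4 0 0 0 0 0; 0 0 4 0 0 0 0; 0 0 4 0 0 0 0; 0 0 0 0 0 0 0"}}

```text
time_s: 9.88
tcp_pos: [565.6, 163.8, 341.8]
eef_rot: [3.137, -0.004, 1.193]
ft_force: [0.6, 0.8, 0.1]
grip_width: 0.1
```

Call:
{"api": "move_arm", "payload": {"plan": "-4.7 -0.6 0 0 0 0 0; -4.7 -0.6 0 0 0 0 0; -4.6 -0.6 0 0 0 0 0; 0 0 0 0 0 0 0"}}

```text
time_s: 10.38
tcp_pos: [421.8, 144.8, 338.1]
eef_rot: [-3.139, 0.002, 1.194]
ft_force: [0.7, 0.4, 0.2]
grip_width: 0.3
```

```bash
python3 z.py 8; python3 chk.py 8
```

```text
[425.08555521 145.64534375 338.59780889] [ 0.96358634 -0.03871191  0.49473646]
index [np.float64(23.28), np.float64(23.04), np.float64(22.9), np.float64(22.85)] line [np.float64(23.19), np.float64(23.29), np.float64(23.04), np.float64(23.12)]
index [np.float64(23.73), np.float64(23.47), np.float64(23.26), np.float64(23.19)] line [np.float64(23.53), np.float64(23.55), np.float64(23.35), np.float64(23.39)]
```

View pics/s8z.png

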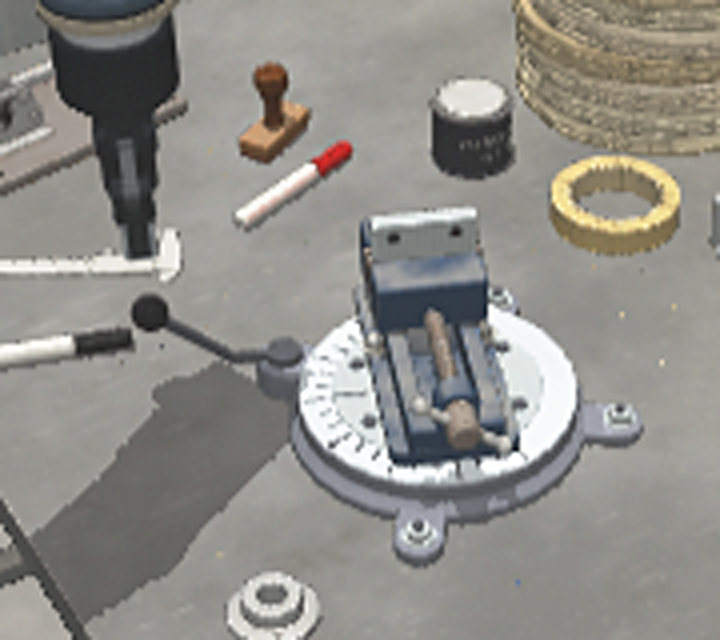

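View pics/t8z.png

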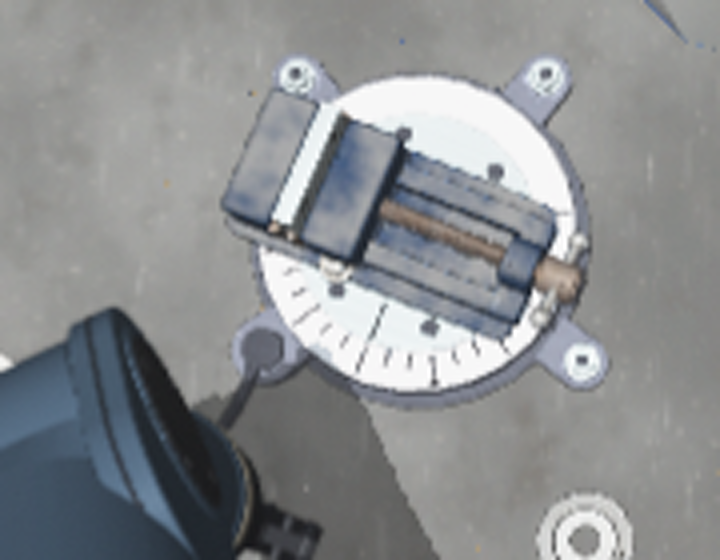

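The index is collinear with the 30° line. Now I'll lower beside the ball.

Call:
{"api": "move_arm", "payload": {"plan": "0 0 -5 0 0 0 0; 0 0 -4.2 0 0 0 0; 0 0 0 0 0 0 0; 0 0 0 0 0 0 0"}}

```text
time_s: 10.98
tcp_pos: [426.0, 145.7, 247.4]
eef_rot: [3.141, -0.0, 1.193]
ft_force: [-0.1, 0.5, -0.6]
grip_width: -0.5
```

```bash
python3 - <<'E'
from h import *
p=manip.sense()
C=np.array([528,151.4]); p=p['tcp_pos'][:2]; print(p)
# path: approach to contact at ball dir 157 deg, then arc (finger offset 28 mm behind ball along tangent)
q=p
for k in range(0,13):
    a=np.radians(157-5*k); b=C+92*np.array([np.cos(a),np.sin(a)]); n=b-28*np.array([np.sin(a),-np.cos(a)]); print(k,((n-q)/10).round(2),n.round(1)); q=n
E
```

```text
[426.02513744 145.71808618]
0 [0.63 1.59] [432.4 161.6]
1 [0.13 0.83] [433.6 169.9]
2 [0.2  0.82] [435.6 178. ]
3 [0.27 0.8 ] [438.3 186. ]
4 [0.34 0.77] [441.6 193.7]
5 [0.4  0.74] [445.6 201. ]
6 [0.46 0.7 ] [450.3 208. ]
7 [0.52 0.66] [455.5 214.6]
8 [0.58 0.61] [461.3 220.7]
9 [0.63 0.56] [467.6 226.2]
10 [0.68 0.5 ] [474.3 231.2]
11 [0.72 0.44] [481.5 235.6]
12 [0.75 0.37] [489.  239.3]
```

Call:
{"api": "move_arm", "payload": {"plan": "0.63 1.59 0 0 0 0 0; 0.13 0.83 0 0 0 -0.087 0; 0.2 0.82 0 0 0 -0.087 0; 0.27 0.8 0 0 0 -0.087 0; 0.34 0.77 0 0 0 -0.087 0"}}

```text
time_s: 11.6
tcp_pos: [441.5, 194.6, 248.1]
eef_rot: [3.141, -0.002, 0.842]
ft_force: [-1.6, -4.0, 1.7]
grip_width: 0.3
```

Call:
{"api": "move_arm", "payload": {"plan": "0.4 0.74 0 0 0 -0.087 0; 0.46 0.7 0 0 0 -0.087 0; 0.52 0.66 0 0 0 -0.087 0; 0.58 0.61 0 0 0 -0.087 0; 0.63 0.56 0 0 0 -0.087 0"}}

```text
time_s: 12.22
tcp_pos: [466.9, 227.1, 248.0]
eef_rot: [-3.141, -0.0, 0.407]
ft_force: [-2.3, -4.5, 4.2]
grip_width: 0.0
```

Call:
{"api": "move_arm", "payload": {"plan": "0.68 0.5 0 0 0 -0.087 0; 0.72 0.44 0 0 0 -0.087 0; 0 0 0 0 0 0 0; 0 0 0 0 0 0 0"}}

```text
time_s: 12.72
tcp_pos: [480.9, 236.7, 247.5]
eef_rot: [-3.14, -0.002, 0.239]
ft_force: [0.5, 0.0, -0.5]
grip_width: 0.2
```

Call:
{"api": "move_arm", "payload": {"plan": "0.5 0.2 0 0 0 -0.06 0; 0.3 0.1 0 0 0 -0.04 0; 0 0 0 0 0 0 0; 0 0 0 0 0 0 0"}}

```text
time_s: 13.22
tcp_pos: [488.3, 239.3, 246.9]
eef_rot: [-3.141, 0.0, 0.138]
ft_force: [-4.6, 3.2, 3.9]
grip_width: -0.3
```

Call:
{"api": "move_arm", "payload": {"plan": "0.25 0.05 0 0 0 0 0; 0 0 0 0 0 0 0; 0.2 0.02 0 0 0 0 0; 0 0 0 0 0 0 0"}}

```text
time_s: 13.72
tcp_pos: [491.1, 239.8, 246.6]
eef_rot: [-3.141, 0.006, 0.138]
ft_force: [-13.8, 2.4, 12.2]
grip_width: -0.1
```

Call:
{"api": "move_arm", "payload": {"plan": "0.2 0.02 0 0 0 0 0; 0 0 0 0 0 0 0; 0.2 0.02 0 0 0 0 0; 0 0 0 0 0 0 0"}}

```text
time_s: 14.22
tcp_pos: [492.6, 240.1, 246.4]
eef_rot: [-3.141, 0.012, 0.139]
ft_force: [-24.8, 0.4, 23.0]
grip_width: 0.2
```

25 N with almost no travel means it is at the stop. I'll retreat and check.

Call:
{"api": "move_arm", "payload": {"plan": "-1.2 -0.2 0 0 0 0 0; -1.5 -0.2 0 0 0 0 0; 0 0 4 0 0 0 0; 0 0 5 0 0 0 0; 0 0 5 0 0 0 0"}}

```text
time_s: 14.85
tcp_pos: [470.1, 235.4, 388.1]
eef_rot: [3.141, -0.001, 0.136]
ft_force: [0.3, 0.5, 1.0]
grip_width: -0.1
```

Call:
{"api": "move_arm", "payload": {"plan": "-2 4 3 0 0 0 0; -2 5 0 0 0 0 0; -1 5 0 0 0 0 0; 0 5 0 0 0 0 0; 0 0 0 0 0 0 0"}}

```text
time_s: 15.48
tcp_pos: [418.7, 429.8, 415.7]
eef_rot: [-3.14, 0.0, 0.142]
ft_force: [0.8, -0.8, 0.0]
grip_width: 0.1
```

```bash
python3 z.py 9; python3 chk.py 9; python3 - <<'E'
from fit import *
z=np.load('pics/t9.png.npz');s=np.load('pics/s9.png.npz')
fit(z['p'],[600.4,55.4],np.radians(-6.9))
for n,pp,box in(('top',z['p'],(180,220,220,260)),('scene',s['p'],(262,190,285,215))):
    x0,y0,x1,y1=box; m=(pp[y0:y1,x0:x1].max(2)<45).astype(np.uint8)
    k,l,st,ce=cv2.connectedComponentsWithStats(m); j=1+np.argmax(st[1:,4]); uv=ce[j]+[x0,y0]
    print(n,uv,st[j],onz(n,[uv],78))
E
```

```text
[420.24124335 425.60961301 416.17482777] [ 0.39266858 -0.6527569  -0.52015373]
index [np.float64(23.27), np.float64(23.04), np.float64(22.89), np.float64(22.85)] line [np.float64(23.22), np.float64(23.27), np.float64(23.05), np.float64(23.11)]
index [np.float64(23.71), np.float64(23.47), np.float64(23.24), np.float64(23.2)] line [np.float64(23.57), np.float64(23.53), np.float64(23.35), np.float64(23.38)]
top C [600.7  56.1] phi -7.46 res [0.7 0.5 0.5 0.4 0.2 0.3 0.2 0.  0.4 0.1 0.2] 11
 index cand (rel zero): [-33.54  -2.29  29.71  59.96]
top [193.93506494 239.23376623] [ 9 15 11 10 77] [[514.8985512  242.03537263  78.        ]]
scene [272.2 201.6] [ 6  9  8  5 10] [[511.99372719 235.54734938  78.        ]]
```

View pics/t9z.png

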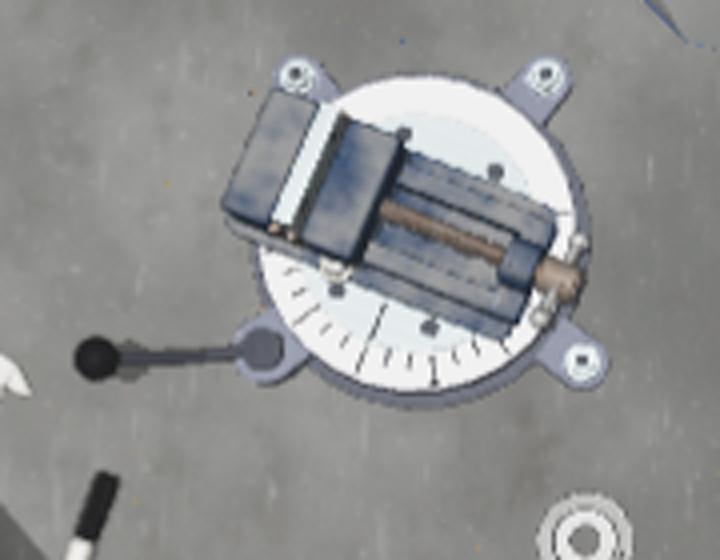

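View pics/s9.png

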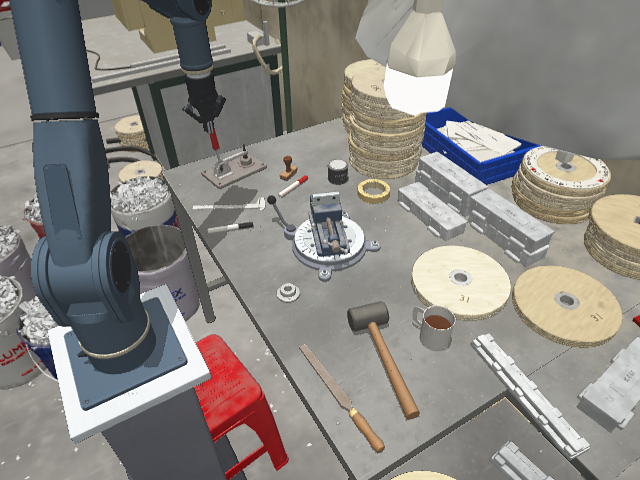

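```bash
python3 -c "
from rig import manip
print(manip.hand_in())"
```

```text
the job is handed in; nothing more can be done
None
```

The vice is set at the 30° line and locked again, and I handed the job in at about 15.6 s. I pushed with shut fingertips only: lever over to its free stop (19 N felt), fixed jaw round, lever back to its lock stop.

- **Angle:** after locking, the last top view shows the index line collinear with the 30° line, within about 0.2–0.3°. A cruder fit of the whole scale on the same picture read 29.7°. It moved no more than about 0.1° on average while the lever was being locked.
- **Lock:** I pushed the lever until it stopped moving, with 25 N at the stop. The ball now lies at about (515, 242) mm. I worked out (517, 243) for fully locked, and it was at (513, 242) before I started.
- **Disagreement:** the scene camera placed the ball and dial up to about 8 mm away from where the top camera did, so I relied on the top view for the dial.
- **Other objects:** the collar, file, mug and marker look unmoved by eye, but I did not measure them. The arm was clear and touching nothing at the end.

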